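# Pack the wax block and lock the squeeze-tab case

### The job

Lay the loose wax block flat in the rear bay of the open storage case, beside the steel moulds that are already in it, then swing the lid shut. Press the lid down against its rubber seal, squeeze the two spring tabs of the latch knob together and, keeping both pressed, turn the knob clockwise to its stop, then let go so that both tabs spring out and the lid stays locked down. Leave the staining jar and the tweezers where they are.

Things in the scene. Friction and masses are not known exactly. Their poses are not given: they have to be found in the camera images.
- block_center (a point): centre of the loose wax block: off-white paraffin, 32 x 44 x 18 mm (its own x, y, z), lying flat on the bench on the robot's right; grasp it across its 32 mm (own x). 30 g, mass varies
- case: white plastic storage case, fixed to the bench, 146 x 130 x 36 mm (its x, y, z) without lid; origin at the centre of its underside, z up, front (latch side) at -x, hinge at +x. Walls 5 mm, inner floor 8 mm above the bench. A partition (4 mm, centred at x = -22 mm, 30 mm tall) divides it: front part for the latch's cam, rear bay for the contents
- bay (a point): centre of the rear bay's floor, at case (24, 0, 8) mm, axes as the case. The bay measures 88 mm in x, 120 mm in y, 28 mm deep to the underside of the shut lid
- moulds_center (a point): centre of the stack of steel base moulds, 28 x 38 x 14 mm, already lying in the bay at its -y end, short side along case y; it takes about the 30 mm next to that end wall and must stay in the bay
- case_lid (a joint): angle of the hinged grey lid (rad): 0 = fully home, grows as it opens, stop at 2.0. Starts open at 1.55 to 1.75, held by 0.14 N m hinge friction; below about 0.6 it falls shut slowly and rests on the seal at about 0.07. Plate 146 x 130 x 8 mm, its underside 14 mm above the hinge line when shut (at rim height), a skirt joins them; 0.3 kg with latch
- lid_hinge (a point): centre of the lid's hinge line, at case (73, 0, 22) mm, 14 mm below the rim; the line runs along case y
- lid_edge (a point): middle of the lid's free edge, 146 mm along the lid from the hinge line, half-way through the 8 mm plate
- latch_grip (a point): point on the latch knob's axis 27 mm above the lid's top face, where to squeeze. The axis is 109 mm along the lid from the hinge line, square to the lid. Black core (25 mm diameter, 40 mm tall) with two grey ribbed tabs on opposite sides, each 22 mm wide, 7 to 40 mm above the lid, outer faces 56 mm apart when free. Its y axis is the line through both tabs, z out of the lid
- latch_foot (a point): point on the knob's axis at the lid's top face. Round it lies a grey notched ring, 62 mm outer diameter, 5 mm tall: keep fingertips above it
- keeper (a point): middle of the steel keeper lip inside the front wall (10 mm deep, 40 mm wide, 10 mm tall, top at rim height). A cam under the lid turns with the knob and must pass beneath it. With the lid higher than about 2 mm from home the cam strikes the lip's side (knob at about 0.5): turn back and press harder. Once beneath, it holds the lid down
- seal_top (a point): middle of the black rubber seal in the case's front rim, at rim height. It springs 10 mm up out of the rim and carries the shut lid: 3.5 N at the front edge when up, 11 N when flush, so holding the lid fully home takes about 13 N downward at the knob
- latch (a joint): knob angle (rad): 0 = open, tab line turned 1.31 rad anticlockwise (from above, lid shut) from case y; grows clockwise; 1.31 = locked, tab line along case y; stops at -0.025 and 1.335. At 0 and at 1.31 the foot of each tab stands in a notch of the ring and blocks turning until that tab is pressed in; between them a released tab rubs on the ring
- tab_a (a joint): how far the tab on the +y side of latch_grip is pressed toward the axis (m): 0 = out, 0.008 = fully in. Spring 3 N at 0, 11 N at 0.008. It leaves its notch beyond about 0.0047
- tab_b (a joint): the same for the tab on the -y side; both must be beyond 0.0047 at once for the knob to turn
- stain_jar: bystander: glass staining jar with a knobbed lid, 55 mm diameter, 114 mm tall, origin at the centre of its underside; leave alone
- tweezers: bystander: steel curved tweezers, 126 mm long, lying on the bench in front of the case; origin at the centre of the underside; leave alone
There are look-alikes about, which are no part of the job. What is shaped like the part that bears block_center but brown or red is not meant. What is shaped like the part that bears moulds_center but green is not meant.

How it is judged (in metres and radians):
On the way, in this order (a step that is already met when the one before it is completed fails the run):
1. the wax block lies in the rear bay, below the rim (z of block_center in the frame of bay between 0.004 and 0.014 m and x of block_center in the frame of bay between -0.044 and 0.044 m and y of block_center in the frame of bay between -0.06 and 0.06 m), for 0.2 s.
2. the lid is shut on the case (value of joint case_lid below 0.1 rad), for 0.2 s.
3. both tabs are pressed in at once with the knob on its way (value of joint each of tab_a, tab_b above 0.003 m and value of joint latch above 0.3 rad), for 0.1 s.
At the end, for the whole second after the job is handed in: the wax block lies flat in the rear bay (its centre 4 to 14 mm above the bay floor and within the bay), the moulds are still in the bay, the lid is held down (under 0.02 rad), the latch knob is turned past 1.22 rad and both tabs have sprung out to within 2 mm of free (all of step 1 and z of moulds_center in the frame of bay between 0 and 0.02 m and x of moulds_center in the frame of bay between -0.044 and 0.044 m and y of moulds_center in the frame of bay between -0.06 and 0.06 m and value of joint case_lid below 0.02 rad and value of joint latch above 1.22 rad and value of joint each of tab_a, tab_b below 0.002 m); the robot touches nothing.
It fails at once if the staining jar is moved by more than 30 mm or tipped (distance of stain_jar from where it was at the start of the episode above 0.03 m or angle between stain_jar's own z axis and vertical above 0.4 rad).
It fails at once if the tweezers are moved by more than 40 mm (distance of tweezers from where it was at the start of the episode above 0.04 m).
It also fails if it takes over 61 s, if anything falls off the work surface, if the arm or the gripper's body presses on something with over 40 N, if the wrist force passes 120 N, or if a joint passes its speed limit or range.

### The arm

A 6-joint arm with a two-finger parallel gripper is mounted at the origin on a cart in front of the work surface, level with it; the furniture and walls round the work are solid. World frame = base frame: x ahead of the robot, y to its left, z up, the work surface at z = 0. Lengths are in mm, angles in rad, forces in N, time in s.
With the tool pointing down it reaches from about 375 to 900 mm from the base axis. Payload 3.1 kg.
Tool frame: the origin (TCP) lies between the finger pads; the fingertips stand ctrl.finger_overhang ahead of it and the grasp point (between the pads) lies 8 mm behind it (ctrl.finger_overhang is the distance from the TCP to the fingertips, in mm); x points along the fingers, z is the direction in which the jaws open and shut, and the axes are right-handed (so a half turn about x gives the same grasp; the last joint's range is limited). The gripper opens to 85 mm and grips with 20 to 120 N. Pads are 22 mm wide; open, the fingers measure 114 mm over their backs; the gripper's body (76 mm by 85 mm) begins 54 mm behind the grasp point. The pads swing forward as they close: fully open they stand 13 mm farther back than shut.
Start: joints at [1.097, 0.527, 1.433, -0, 1.181, -0.178], TCP at [182.15, 597.845, 242.31] pointing down, gripper open.
Joint ranges: [-3.08, 3.08], [-0.75, 2.2], [0.22, 2.44], [-1.43, 4.57], [0, 2.65], [-2.85, 2.85]. Speed limits (rad/s): [2.79, 2.79, 3.14, 3.14, 3.14, 3.14].

### API

Orientations are given as a rotation vector (axis times angle).
In Python, from bench import ctrl, optics, ticket gives the robot as it stands.
- The arm moves only by the tool arm_command, never from a script. Its argument "plan" is a list of rows, each an object of numbers: "x", "y", "z": the shift along the tool's x, y, z each as a share of 40 mm, from -1 to 1; "wx", "wy", "wz": the turn, a rotation vector about the tool's x, y, z each as a share of 0.08 rad, from -1 to 1; "jaw": the opening, from 0 (shut) to 1 (fully open). In form: [{"x": .., "y": .., "z": .., "wx": .., "wy": .., "wz": .., "jaw": ..}, ...]. A call has 1 to 10 rows; each row shifts and turns the commanded pose from where the row before left it, along the tool's axes as they then stand; what a row does not reach is not made up. A row lasts 1/10 s, in which the tool goes at most 50 mm and 8.59 degrees, less where a joint would pass 70% of its speed; a pose out of reach is approached as far as the arm can. A call with a number of a shift or a turn outside -1 to 1 is refused whole. A call with a gripper value outside its range is refused whole. The fingers move at their own pace and stop on an object; "grip_force" is the grip in N (left out, the last holds). Time passes only in rows, so rows that do not move let the fingers close. It gives the time, the measured TCP pose, the force and the opening at its end, in the units of the state.
- ctrl.state(): the state, without advancing time (a new reading comes with each control period).
- optics.read_camera(name): name is "scene" or "top"; returns the picture (480x640x3 uint8, red, green, blue); there is no depth.
- optics.camera_info(name): a dict with "intrinsics" (3x3 intrinsics, pixels), "eye" and "rotation" of the camera in the world. Camera axes: x right, y down, z forward; pixel columns grow to the right and rows downward; lengths in mm; the calibration is good to about 2 mm. A picture is of the moment at which its call begins. camera_info takes no time and is no camera call.
- ticket.close_job(): hands the job in, once; it reports no verdict.
The state is a dict: "time": time; "joints": joint angles; "dq": joint speeds; "tau": joint torques, N m; "eef_pos": TCP position; "ee_rot": TCP orientation; "wrist_force": force on the tool from outside, world axes, zero at the start; "ft_torque": the same for the moment, N m; "gripper_width": opening from 0.0 (shut) to 1.0 (fully open).
Only numpy, scipy, OpenCV 4.12 (cv2) and the standard library are available. Lean on these libraries where they do the work, as an engineer would, in place of code of your own. Each camera call takes 0.05 s, during which the arm holds its last target. There are 200 camera calls.

## Working session

There is one attempt and no reset: what is moved stays moved. The work goes in short steps, Python scripts to look and compute and a tool call to move; the robot and the scene stay as the last step left them, time stands still between calls to the robot, and variables do not carry over. Pictures are saved under pics/ and viewed, about 8 in all and at most 12, crops included, and the job is handed in when it is done.

Besides the shell and the picture viewer there is one more tool, called by a JSON object that holds its "api" and its "payload", one argument or row to a line. arm_command: Moves the arm, as the interface text tells. Shift numbers are shares of 40 mm and turn numbers shares of 0.08 rad, none past 1 either way. Its arguments: {"type":"object","properties":{"plan":{"type":"array"},"grip_force":{"type":"number"}},"required":["plan"]}

```bash
ls; mkdir -p pics; cat > h.py <<'E'
import numpy as np, cv2
from scipy.spatial.transform import Rotation as R
from bench import ctrl, optics, ticket
def cam(n):
    i=optics.camera_info(n); return np.array(i["intrinsics"]),np.array(i["eye"]),np.array(i["rotation"])
def proj(n,P):
    K,e,Rm=cam(n); c=(np.atleast_2d(P)-e)@Rm; p=c@K.T; return p[:,:2]/p[:,2:]
def plane(n,uv,z):
    K,e,Rm=cam(n); uv=np.atleast_2d(uv); d=np.c_[uv,np.ones(len(uv))]@np.linalg.inv(K).T@Rm.T
    return e+d*((z-e[2])/d[:,2])[:,None]
def shot(n,f):
    im=optics.read_camera(n); cv2.imwrite(f,im[:,:,::-1]); return im
E
python3 - <<'E'
from h import *
for n in("scene","top"):
    shot(n,f"pics/{n}0.png"); i=optics.camera_info(n); print(i)
print(ctrl.state(), ctrl.finger_overhang)
E
```

```text
pics
{'intrinsics': array([[434.93535679,   0.        , 320.64916728],
       [  0.        , 434.93535679, 241.18169892],
       [  0.        ,   0.        ,   1.        ]]), 'eye': array([292.65311198, 390.30672935, 701.31041574]), 'rotation': array([-0.66346052,  2.70125131, -1.03158361])}
{'intrinsics': array([[551.70815571,   0.        , 325.58048771],
       [  0.        , 551.70815571, 241.60968362],
       [  0.        ,   0.        ,   1.        ]]), 'eye': array([ 509.10138473, -132.09379547,  909.11100053]), 'rotation': array([-2.202689  ,  2.16855089, -0.07817546])}
{'time': 0.1, 'joints': array([ 1.09652419e+00,  5.28360929e-01,  1.43378395e+00, -1.34297729e-05,
        1.18142340e+00, -1.78503080e-01]), 'dq': array([ 9.06047277e-04, -3.13663772e-03, -4.22202597e-04,  1.86425030e-04,
        9.24686882e-04, -9.08506519e-05]), 'tau': array([ 3.06574548e-04, -4.43304777e+01, -1.78586519e+01, -2.25912863e-04,
        3.87076550e-03, -3.24470682e-05]), 'eef_pos': array([181.85538898, 597.29574129, 241.43589658]), 'ee_rot': array([-0.98960854,  1.33653515,  0.98813577]), 'wrist_force': array([-0.37006992,  0.61629274,  0.68935045]), 'ft_torque': array([ 0.00423711, -0.00135006, -0.00952218]), 'gripper_width': 0.9989135099081887} 11.0
```

```bash
sed -i 's/np.array(i\["rotation"\])/R.from_rotvec(i["rotation"]).as_matrix()/' h.py; python3 -c "
from h import *
for n in('scene','top'): print(cam(n)[2][:,2], proj(n,[[500,0,0],[500,-100,0]]))"
```

```text
[ 0.31280892 -0.58947812 -0.74475911] [[320.9981172  315.07722735]
 [344.04053382 277.306362  ]]
[ 7.07558227e-02 -1.39224538e-04 -9.97493656e-01] [[244.39194276 285.03715274]
 [305.26833312 285.98767811]]
```

View pics/scene0.png

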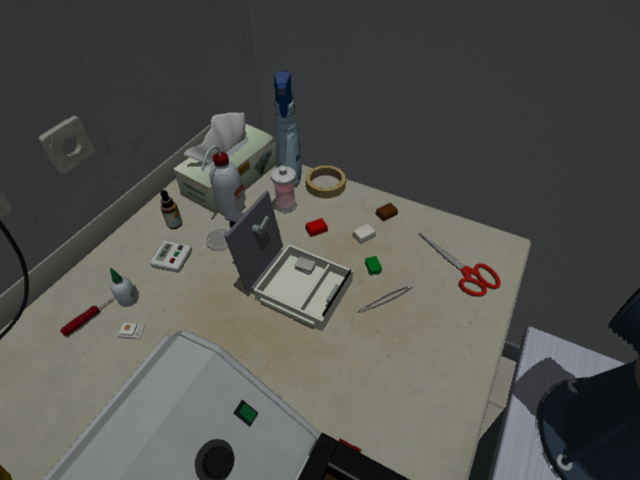

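View pics/top0.png

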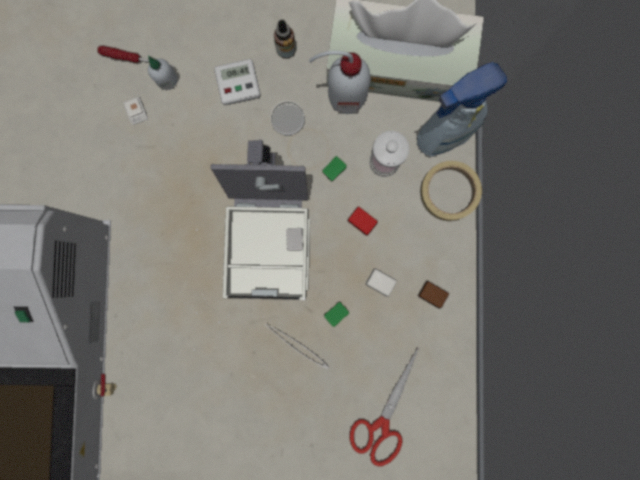

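Top view: the white block is at (381,282). Look-alikes are red (362,221) and brown (433,294). The green moulds at (334,168) and (336,314) are not meant; the steel moulds are in the case at (294,238). The jar is at (388,152), the tweezers at (297,345), and the lid is open at (262,183).

```bash
python3 - <<'E'
from h import *
im=cv2.imread("pics/top0.png"); hsv=cv2.cvtColor(im,cv2.COLOR_BGR2HSV)
m=np.zeros((480,640),np.uint8); 
roi=hsv[262:304,358:405]; print(roi[20,23],roi[2,2],roi[38,40])
mm=((roi[:,:,1]<25)&(roi[:,:,2]>175)).astype(np.uint8); print(mm.sum())
c=max(cv2.findContours(mm,0,2)[0],key=cv2.contourArea).reshape(-1,2)+[358,262]
w=plane("top",c+0.0,18)[:,:2]; r=cv2.minAreaRect(w.astype(np.float32)); print("block",r, cv2.boxPoints(r))
# case corners at rim height: bright mask
a=im[195:315,205:325]; 
b=im[255:310,350:455]
cv2.imwrite("pics/crop1.png",np.hstack([cv2.resize(a,None,fx=4,fy=4,interpolation=2),cv2.resize(b,(320,480),interpolation=2)]))
E
```

```text
[ 23  11 189] [ 21  32 152] [ 23  26 154]
326
block ((508.0945129394531, -223.343017578125), (35.84988021850586, 23.639720916748047), 61.528141021728516) [[ 489.15894 -233.46512]
 [ 509.93948 -244.7348 ]
 [ 527.0301  -213.22092]
 [ 506.24954 -201.95123]]
```

View pics/crop1.png

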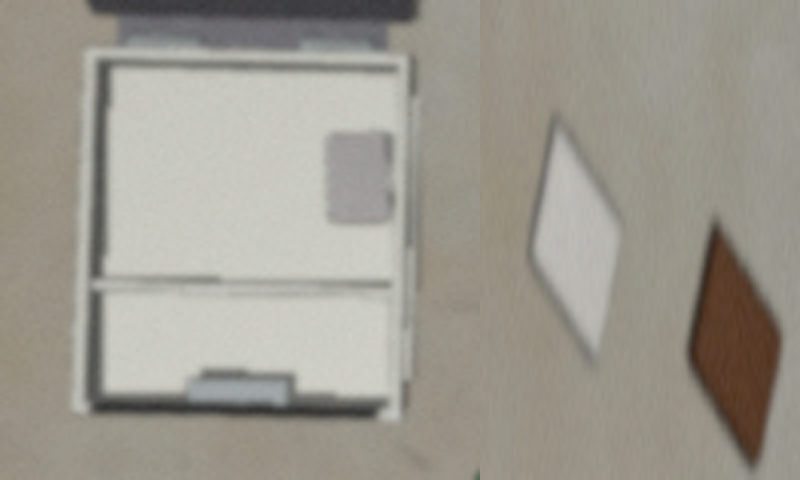

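```bash
python3 - <<'E'
from h import *
im=cv2.imread("pics/top0.png"); hsv=cv2.cvtColor(im,cv2.COLOR_BGR2HSV)
roi=cv2.resize(hsv[262:304,358:405],None,fx=4,fy=4,interpolation=1)
for s in (19,):
  for v in (160,165,170):
    mm=((roi[:,:,1]<s)&(roi[:,:,2]>v)).astype(np.uint8)
    c=max(cv2.findContours(mm,0,2)[0],key=cv2.contourArea).reshape(-1,2)/4-.375+[358,262]
    r=cv2.minAreaRect(plane("top",c,18)[:,:2].astype(np.float32)); print("block",s,v,r)
p=(np.array([[85,48],[410,55],[75,412],[398,418]])+.5)/4-.5+[205,195]
w=plane("top",p,36)[:,:2]; print(w)
d=lambda i,j:w[i]-w[j]
for q in(d(0,2),d(1,3),d(0,1),d(2,3)): print(np.linalg.norm(q), np.arctan2(q[1],q[0]))
print("c",w.mean(0))
# inner walls etc: lid top edge, moulds
q=(np.array([[328,132],[392,132],[328,224],[392,224]])+.5)/4-.5+[205,195]; print("mould",plane("top",q,22)[:,:2])
# scene-camera check
print(proj("scene",[[*x,36] for x in w]))
E
```

```text
block 19 160 ((507.8287353515625, -223.75250244140625), (39.235469818115234, 26.322343826293945), 61.60026931762695)
block 19 165 ((507.9565734863281, -223.52012634277344), (38.03054428100586, 25.579099655151367), 61.72365951538086)
block 19 170 ((508.0340270996094, -223.4078369140625), (37.161338806152344, 24.75296974182129), 62.13972473144531)
[[ 624.42187364   27.50030746]
 [ 623.65235177 -101.98778072]
 [ 480.0877278    27.34384164]
 [ 479.71254562  -99.84554602]]
144.33423064798552 0.0010840522486847807
143.95574654868588 -0.014881752378841763
129.49037472233647 1.56485359627045
127.18994102243316 1.5678465437692781
c [551.96862471 -36.74729441]
mould [[593.67769186 -68.96987056]
 [594.08314793 -94.80114307]
 [556.49598945 -69.73479807]
 [556.89890469 -95.48981581]]
[[255.15623771 289.45017924]
 [290.52319941 243.60081483]
 [323.72573715 320.30870906]
 [354.11846426 269.98552714]]
```

```bash
cat >> h.py <<'E'
def axes():
    s=ctrl.state(); M=R.from_rotvec(s["ee_rot"]).as_matrix(); return s,np.array(s["eef_pos"]),M
def goto(x,y,z,yawz):
    """world TCP target, tool down, jaw axis at yawz(deg): needed tool shift (in 40mm) and turn (in .08)"""
    s,p,M=axes(); c,sn=np.cos(np.radians(yawz)),np.sin(np.radians(yawz))
    X=np.array([0,0,-1.]);Z=np.array([c,sn,0]);T=np.c_[X,np.cross(Z,X),Z]
    d=M.T@(np.array([x,y,z])-p)/40; w=R.from_matrix(M.T@T).as_rotvec()/.08
    print("t",s["time"],"pos",p.round(1),"shift",d.round(2),"turn",w.round(2),"F",s["wrist_force"].round(1),"g",round(s["gripper_width"],3),"j6",s["joints"].round(2))
    return d,w
E
python3 - <<'E'
from h import *
s,p,M=axes(); print(M.round(3), np.degrees(np.arctan2(M[1,2],M[0,2])))
goto(508,-223.5,120,-28.4); goto(508,-223.5,120,151.6)
print(plane("top",[[388,152]],114), proj("scene",[[508,-223.5,18]]))
im=cv2.imread("pics/scene0.png"); hsv=cv2.cvtColor(im,cv2.COLOR_BGR2HSV)[218:250,345:382]
mm=((hsv[:,:,1]<25)&(hsv[:,:,2]>150)).astype(np.uint8); n,l,st,ce=cv2.connectedComponentsWithStats(mm); print(st,ce+[345,218])
E
```

```text
[[-0.001 -0.957  0.291]
 [-0.002  0.291  0.957]
 [-1.     0.    -0.002]] 73.05399280102532
t 0.1 pos [181.9 597.3 241.4] shift [  3.06 -13.78 -17.25] turn [ 2.213e+01 -2.000e-02  2.000e-02] F [-0.4  0.6  0.7] g 0.999 j6 [ 1.1   0.53  1.43 -0.    1.18 -0.18]
t 0.1 pos [181.9 597.3 241.4] shift [  3.06 -13.78 -17.25] turn [-17.14  -0.02  -0.02] F [-0.4  0.6  0.7] g 0.999 j6 [ 1.1   0.53  1.43 -0.    1.18 -0.18]
[[ 698.23947313 -221.39615934  114.        ]] [[365.7851569  230.24458404]]
[[   0    0   37   32 1043]
 [  10    6   19   14  141]] [[362.85618408 233.90699904]
 [364.06382979 230.4893617 ]]
```

```bash
python3 - <<'E'
from h import *
def tri(a,b):
    A=[];B=[]
    for n,uv in(("top",a),("scene",b)):
        K,e,Rm=cam(n);d=Rm@np.linalg.inv(K)@[*uv,1];d/=np.linalg.norm(d);Q=np.eye(3)-np.outer(d,d);A.append(Q);B.append(Q@e)
    r=np.linalg.lstsq(np.vstack(A),np.hstack(B),rcond=None)[0]; return r
print(tri((22,314),(245,412)), tri((107,222),(205,335)))
print("box front corner", plane("top",[[107,222],[100,470],[45,207]],100))
E
```

```text
[461.15801413 262.07922677 185.99921223] [591.8018016  180.73790274 131.56492828]
box front corner [[590.40944538 190.22371988 100.        ]
 [234.62146783 184.70168175 100.        ]
 [611.21015846 282.64097049 100.        ]]
```

{"api": "arm_command", "payload": {
  "plan": [
    {"x": -0.9, "wx": 1, "jaw": 1},
    {"x": -0.9, "wx": 1, "jaw": 1},
    {"x": -0.9, "wx": 1, "jaw": 1},
    {"x": -0.9, "wx": 1, "jaw": 1},
    {"wx": 1, "jaw": 1},
    {"wx": 1, "jaw": 1},
    {"wx": 1, "jaw": 1},
    {"wx": 1, "jaw": 1},
    {"wx": 1, "jaw": 1},
    {"wx": 1, "jaw": 1}
  ]
}}

```text
schema error: expected keys x, y, z, wx, wy, wz, jaw
```

```bash
python3 -c "
from h import *
goto(508,-223.5,380,-28.4)"
```

```text
t 0.1 pos [181.9 597.3 241.4] shift [ -3.44 -13.78 -17.26] turn [ 2.213e+01 -2.000e-02  2.000e-02] F [-0.4  0.6  0.7] g 0.999 j6 [ 1.1   0.53  1.43 -0.    1.18 -0.18]
```

{"api": "arm_command", "payload": {
  "plan": [
    {"x": -0.9, "y": 0, "z": 0, "wx": 1, "wy": 0, "wz": 0, "jaw": 1},
    {"x": -0.9, "y": 0, "z": 0, "wx": 1, "wy": 0, "wz": 0, "jaw": 1},
    {"x": -0.9, "y": 0, "z": 0, "wx": 1, "wy": 0, "wz": 0, "jaw": 1},
    {"x": -0.8, "y": 0, "z": 0, "wx": 1, "wy": 0, "wz": 0, "jaw": 1},
    {"x": 0, "y": 0, "z": 0, "wx": 1, "wy": 0, "wz": 0, "jaw": 1},
    {"x": 0, "y": 0, "z": 0, "wx": 1, "wy": 0, "wz": 0, "jaw": 1},
    {"x": 0, "y": 0, "z": 0, "wx": 1, "wy": 0, "wz": 0, "jaw": 1},
    {"x": 0, "y": 0, "z": 0, "wx": 1, "wy": 0, "wz": 0, "jaw": 1},
    {"x": 0, "y": 0, "z": 0, "wx": 1, "wy": 0, "wz": 0, "jaw": 1},
    {"x": 0, "y": 0, "z": 0, "wx": 1, "wy": 0, "wz": 0, "jaw": 1}
  ]
}}

```text
time: 1.1
eef_pos: [182.0, 597.5, 381.6]
ee_rot: [-0.371, 1.54, 0.369]
wrist_force: [0.6, 0.9, 0.4]
gripper_width: 1.002
```

```bash
python3 -c "
from h import *
goto(508,-223.5,380,-28.4)"
```

```text
t 1.1 pos [182.  597.5 381.6] shift [  0.06 -21.99  -2.07] turn [ 1.209e+01 -1.000e-02  2.000e-02] F [0.6 0.9 0.4] g 1.002 j6 [ 1.1   0.41  1.24 -0.    1.49  0.62]
```

{"api": "arm_command", "payload": {
  "plan": [
    {"x": 0, "y": -1, "z": -0.1, "wx": 0, "wy": 0, "wz": 0, "jaw": 1},
    {"x": 0, "y": -1, "z": -0.1, "wx": 0, "wy": 0, "wz": 0, "jaw": 1},
    {"x": 0, "y": -1, "z": -0.1, "wx": 0, "wy": 0, "wz": 0, "jaw": 1},
    {"x": 0, "y": -1, "z": -0.1, "wx": 0, "wy": 0, "wz": 0, "jaw": 1},
    {"x": 0, "y": -1, "z": -0.1, "wx": 0, "wy": 0, "wz": 0, "jaw": 1},
    {"x": 0, "y": -1, "z": -0.1, "wx": 0, "wy": 0, "wz": 0, "jaw": 1},
    {"x": 0, "y": -1, "z": -0.1, "wx": 0, "wy": 0, "wz": 0, "jaw": 1},
    {"x": 0, "y": -1, "z": -0.1, "wx": 0, "wy": 0, "wz": 0, "jaw": 1},
    {"x": 0, "y": -1, "z": -0.1, "wx": 0, "wy": 0, "wz": 0, "jaw": 1},
    {"x": 0, "y": -1, "z": -0.1, "wx": 0, "wy": 0, "wz": 0, "jaw": 1}
  ]
}}

```text
time: 2.1
eef_pos: [329.5, 222.3, 382.1]
ee_rot: [-0.373, 1.539, 0.373]
wrist_force: [0.3, 0.5, 0.5]
gripper_width: 0.998
```

{"api": "arm_command", "payload": {
  "plan": [
    {"x": 0, "y": -1, "z": -0.1, "wx": 0, "wy": 0, "wz": 0, "jaw": 1},
    {"x": 0, "y": -1, "z": -0.1, "wx": 0, "wy": 0, "wz": 0, "jaw": 1},
    {"x": 0, "y": -1, "z": -0.1, "wx": 0, "wy": 0, "wz": 0, "jaw": 1},
    {"x": 0, "y": -1, "z": -0.1, "wx": 0, "wy": 0, "wz": 0, "jaw": 1},
    {"x": 0, "y": -1, "z": -0.1, "wx": 0, "wy": 0, "wz": 0, "jaw": 1},
    {"x": 0, "y": -1, "z": -0.1, "wx": 0, "wy": 0, "wz": 0, "jaw": 1},
    {"x": 0, "y": -1, "z": -0.1, "wx": 0, "wy": 0, "wz": 0, "jaw": 1},
    {"x": 0, "y": -1, "z": -0.1, "wx": 0, "wy": 0, "wz": 0, "jaw": 1},
    {"x": 0, "y": -1, "z": -0.1, "wx": 0, "wy": 0, "wz": 0, "jaw": 1},
    {"x": 0, "y": -1, "z": -0.1, "wx": 0, "wy": 0, "wz": 0, "jaw": 1}
  ]
}}

```text
time: 3.1
eef_pos: [476.9, -151.7, 381.9]
ee_rot: [-0.371, 1.539, 0.373]
wrist_force: [1.0, -0.3, -1.0]
gripper_width: 0.999
```

{"api": "arm_command", "payload": {
  "plan": [
    {"x": 0.6, "y": -1, "z": 0, "wx": 0, "wy": 0, "wz": 0, "jaw": 1},
    {"x": 0.6, "y": -1, "z": 0, "wx": 0, "wy": 0, "wz": 0, "jaw": 1},
    {"x": 0.6, "y": 0, "z": 0, "wx": 1, "wy": 0, "wz": 0, "jaw": 1},
    {"x": 0.6, "y": 0, "z": 0, "wx": 1, "wy": 0, "wz": 0, "jaw": 1},
    {"x": 0.6, "y": 0, "z": 0, "wx": 1, "wy": 0, "wz": 0, "jaw": 1},
    {"x": 0.6, "y": 0, "z": 0, "wx": 1, "wy": 0, "wz": 0, "jaw": 1},
    {"x": 0.6, "y": 0, "z": 0, "wx": 1, "wy": 0, "wz": 0, "jaw": 1},
    {"x": 0.6, "y": 0, "z": 0, "wx": 1, "wy": 0, "wz": 0, "jaw": 1},
    {"x": 0.6, "y": 0, "z": 0, "wx": 1, "wy": 0, "wz": 0, "jaw": 1},
    {"x": 0.6, "y": 0, "z": 0, "wx": 1, "wy": 0, "wz": 0, "jaw": 1}
  ]
}}

```text
time: 4.1
eef_pos: [513.2, -221.1, 141.1]
ee_rot: [0.132, 1.567, -0.132]
wrist_force: [-0.3, -0.3, -0.1]
gripper_width: 1.001
```

```bash
python3 -c "
from h import *
goto(508,-223.5,100,-28.4); goto(508,-223.5,14,-28.4)"
```

```text
t 4.1 pos [ 513.2 -221.1  141.1] shift [ 1.03 -0.08 -0.12] turn [ 4.09 -0.01 -0.  ] F [-0.3 -0.3 -0.1] g 1.001 j6 [-0.61  0.58  1.69 -0.    0.87 -0.44]
t 4.1 pos [ 513.2 -221.1  141.1] shift [ 3.18 -0.08 -0.12] turn [ 4.09 -0.01 -0.  ] F [-0.3 -0.3 -0.1] g 1.001 j6 [-0.61  0.58  1.69 -0.    0.87 -0.44]
```

{"api": "arm_command", "payload": {
  "plan": [
    {"x": 0.4, "y": -0.1, "z": -0.1, "wx": 1, "wy": 0, "wz": 0, "jaw": 0.8},
    {"x": 0.4, "y": 0, "z": 0, "wx": 1, "wy": 0, "wz": 0, "jaw": 0.8},
    {"x": 0.4, "y": 0, "z": 0, "wx": 1, "wy": 0, "wz": 0, "jaw": 0.8},
    {"x": 0.4, "y": 0, "z": 0, "wx": 1, "wy": 0, "wz": 0, "jaw": 0.8},
    {"x": 0.4, "y": 0, "z": 0, "wx": 0, "wy": 0, "wz": 0, "jaw": 0.8},
    {"x": 0, "y": 0, "z": 0, "wx": 0, "wy": 0, "wz": 0, "jaw": 0.8}
  ]
}}

```text
time: 4.7
eef_pos: [507.4, -223.6, 60.2]
ee_rot: [0.382, 1.542, -0.379]
wrist_force: [-0.9, 0.3, 0.9]
gripper_width: 0.795
```

```bash
python3 - <<'E'
from h import *
goto(508,-223.5,13,-28.4)
im=shot("top","pics/top1.png"); a=cv2.resize(im[230:340,320:460,::-1],None,fx=4,fy=4,interpolation=2)
s=shot("scene","pics/scene1.png"); b=cv2.resize(s[180:290,300:360+40,::-1],(240,264),interpolation=2)
cv2.imwrite("pics/c2.png",np.hstack([a,np.vstack([b,np.zeros((176,240,3),np.uint8)])]))
E
```

```text
t 4.7 pos [ 507.4 -223.6   60.2] shift [1.18 0.01 0.02] turn [ 0.13 -0.06 -0.01] F [-0.9  0.3  0.9] g 0.795 j6 [-0.62  0.71  1.74 -0.    0.7  -0.13]
```

View pics/c2.png

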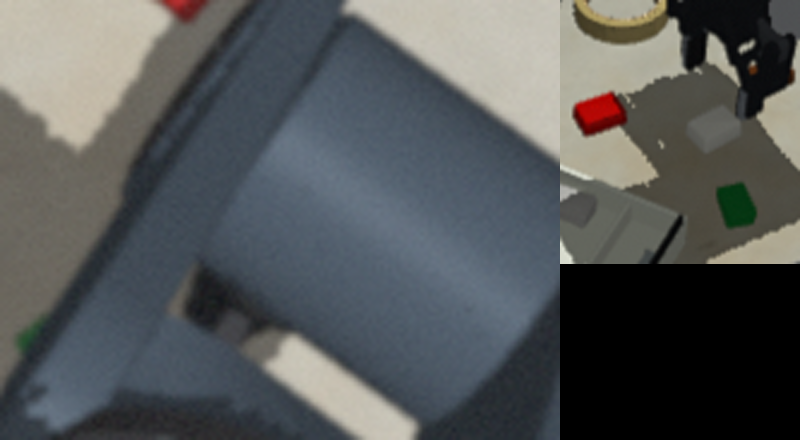

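The wide top crop is blocked by the wrist. In the scene crop the white block, at about (714,128) in the crop, lies in shadow below and between the two fingertips at (690,60) and (748,110).

{"api": "arm_command", "payload": {
  "plan": [
    {"x": 0.4, "y": 0, "z": 0, "wx": 0, "wy": 0, "wz": 0, "jaw": 0.8},
    {"x": 0.4, "y": 0, "z": 0, "wx": 0, "wy": 0, "wz": 0, "jaw": 0.8},
    {"x": 0.4, "y": 0, "z": 0, "wx": 0, "wy": 0, "wz": 0, "jaw": 0.8},
    {"x": 0, "y": 0, "z": 0, "wx": 0, "wy": 0, "wz": 0, "jaw": 0.2},
    {"x": 0, "y": 0, "z": 0, "wx": 0, "wy": 0, "wz": 0, "jaw": 0.2},
    {"x": 0, "y": 0, "z": 0, "wx": 0, "wy": 0, "wz": 0, "jaw": 0.2},
    {"x": 0, "y": 0, "z": 0, "wx": 0, "wy": 0, "wz": 0, "jaw": 0.2},
    {"x": 0, "y": 0, "z": 0, "wx": 0, "wy": 0, "wz": 0, "jaw": 0.2}
  ],
  "grip_force": 30
}}

```text
time: 5.6
eef_pos: [509.6, -225.1, 15.5]
ee_rot: [0.379, 1.535, -0.381]
wrist_force: [0.2, -0.5, 6.6]
gripper_width: 0.367
```

{"api": "arm_command", "payload": {
  "plan": [
    {"x": -0.5, "y": 0, "z": 0, "wx": 0, "wy": 0, "wz": 0, "jaw": 0.2},
    {"x": -0.5, "y": 0, "z": 0, "wx": 0, "wy": 0, "wz": 0, "jaw": 0.2},
    {"x": -0.5, "y": 0, "z": 0, "wx": 1, "wy": 0, "wz": 0, "jaw": 0.2},
    {"x": -0.5, "y": 0, "z": 0, "wx": 1, "wy": 0, "wz": 0, "jaw": 0.2},
    {"x": -0.5, "y": 0, "z": 0, "wx": 1, "wy": 0, "wz": 0, "jaw": 0.2},
    {"x": 0, "y": 0, "z": 0, "wx": 1, "wy": 0, "wz": 0, "jaw": 0.2},
    {"x": 0, "y": 0, "z": 0, "wx": 1, "wy": 0, "wz": 0, "jaw": 0.2},
    {"x": 0, "y": 0, "z": 0, "wx": 1, "wy": 0, "wz": 0, "jaw": 0.2},
    {"x": 0, "y": 0, "z": 0, "wx": 1, "wy": 0, "wz": 0, "jaw": 0.2},
    {"x": 0, "y": 0, "z": 0, "wx": 1, "wy": 0, "wz": 0, "jaw": 0.2}
  ]
}}

```text
time: 6.6
eef_pos: [508.7, -224.4, 114.5]
ee_rot: [0.877, 1.387, -0.877]
wrist_force: [0.7, -0.1, -0.8]
gripper_width: 0.366
```

{"api": "arm_command", "payload": {
  "plan": [
    {"x": 0, "y": 0, "z": 0, "wx": 1, "wy": 0, "wz": 0, "jaw": 0.2},
    {"x": 0, "y": 0, "z": 0, "wx": 1, "wy": 0, "wz": 0, "jaw": 0.2},
    {"x": 0, "y": 0, "z": 0, "wx": 1, "wy": 0, "wz": 0, "jaw": 0.2},
    {"x": 0, "y": 0, "z": 0, "wx": 1, "wy": 0, "wz": 0, "jaw": 0.2},
    {"x": 0, "y": 0, "z": 0, "wx": 1, "wy": 0, "wz": 0, "jaw": 0.2},
    {"x": 0, "y": 0, "z": 0, "wx": 0.5, "wy": 0, "wz": 0, "jaw": 0.2}
  ]
}}

```text
time: 7.2
eef_pos: [508.6, -224.4, 114.4]
ee_rot: [1.207, 1.211, -1.207]
wrist_force: [0.9, -0.5, -0.4]
gripper_width: 0.366
```

```bash
python3 - <<'E'
from h import *
goto(565,-23,110,-90)
# lid top edge in top image: dark lid corners
p=[[213,165],[306,165],[223,200],[306,207]]
for th in (1.55,1.65,1.75):
    e=[625+146*-np.cos(th)+18*np.sin(th),22+146*np.sin(th)+18*np.cos(th)]; print(th,e,proj("top",[[e[0],28,e[1]],[e[0],-102,e[1]]]).round(1).tolist())
E
```

```text
t 7.2 pos [ 508.6 -224.4  114.4] shift [ 0.11  1.43 -5.03] turn [ 0.04 -0.    0.  ] F [ 0.9 -0.5 -0.4] g 0.366 j6 [-0.62  0.62  1.72 -0.    0.81  0.95]
1.55 [np.float64(639.9600628961568), np.float64(168.34273647210176)] [[208.4, 182.2], [304.2, 183.7]]
1.65 [np.float64(654.4952202779536), np.float64(166.11811815575095)] [[209.0, 171.9], [304.5, 173.4]]
1.75 [np.float64(668.7356711685567), np.float64(162.45351924190393)] [[209.9, 162.1], [304.8, 163.6]]
```

{"api": "arm_command", "payload": {
  "plan": [
    {"x": 0, "y": 0.2, "z": -0.8, "wx": 0, "wy": 0, "wz": 0, "jaw": 0.2},
    {"x": 0, "y": 0.25, "z": -0.85, "wx": 0, "wy": 0, "wz": 0, "jaw": 0.2},
    {"x": 0, "y": 0.25, "z": -0.85, "wx": 0, "wy": 0, "wz": 0, "jaw": 0.2},
    {"x": 0, "y": 0.25, "z": -0.85, "wx": 0, "wy": 0, "wz": 0, "jaw": 0.2},
    {"x": 0, "y": 0.25, "z": -0.85, "wx": 0, "wy": 0, "wz": 0, "jaw": 0.2},
    {"x": 0, "y": 0.25, "z": -0.85, "wx": 0, "wy": 0, "wz": 0, "jaw": 0.2},
    {"x": 0, "y": 0, "z": 0, "wx": 0, "wy": 0, "wz": 0, "jaw": 0.2}
  ]
}}

```text
time: 7.9
eef_pos: [566.1, -18.3, 114.5]
ee_rot: [1.202, 1.215, -1.201]
wrist_force: [-1.0, 0.2, 0.1]
gripper_width: 0.361
```

```bash
python3 - <<'E'
from h import *
goto(566,-23,24,-90)
s=shot("scene","pics/scene2.png"); cv2.imwrite("pics/c3.png",cv2.resize(s[190:340,200:380,::-1],None,fx=4,fy=4,interpolation=2))
E
```

```text
t 7.9 pos [566.1 -18.3 114.5] shift [ 2.26 -0.    0.12] turn [ 0.13 -0.01 -0.01] F [-1.   0.2  0.1] g 0.361 j6 [-0.23  0.63  1.69  0.    0.82  1.33]
```

View pics/c3.png

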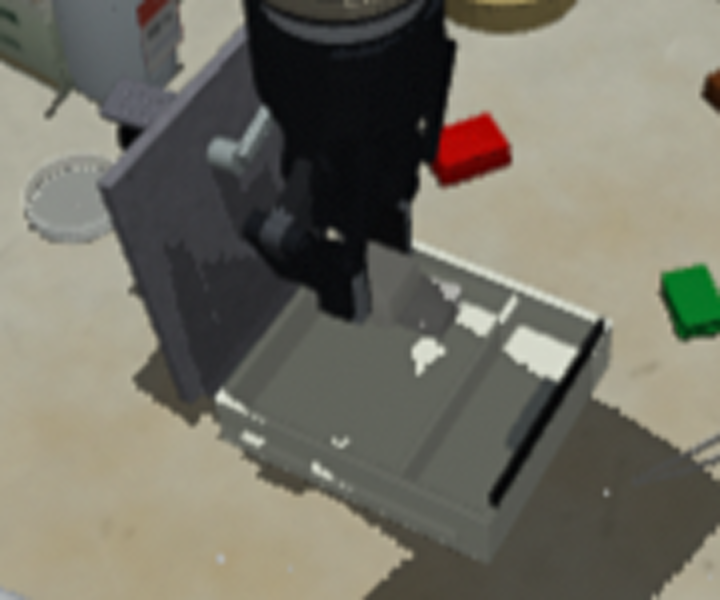

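The scene crop shows the block held in the jaws (about (400,300)) over the bay, the moulds behind it near (440,290), and the gripper clear of the lid cam at (225,155).

{"api": "arm_command", "payload": {
  "plan": [
    {"x": 0.5, "y": 0, "z": 0.1, "wx": 0.1, "wy": 0, "wz": 0, "jaw": 0.2},
    {"x": 0.5, "y": 0, "z": 0, "wx": 0, "wy": 0, "wz": 0, "jaw": 0.2},
    {"x": 0.5, "y": 0, "z": 0, "wx": 0, "wy": 0, "wz": 0, "jaw": 0.2},
    {"x": 0.5, "y": 0, "z": 0, "wx": 0, "wy": 0, "wz": 0, "jaw": 0.2},
    {"x": 0.15, "y": 0, "z": 0, "wx": 0, "wy": 0, "wz": 0, "jaw": 0.2},
    {"x": 0, "y": 0, "z": 0, "wx": 0, "wy": 0, "wz": 0, "jaw": 0.2}
  ]
}}

```text
time: 8.55
eef_pos: [564.9, -27.1, 27.6]
ee_rot: [1.211, 1.209, -1.213]
wrist_force: [-1.2, -0.6, -0.1]
gripper_width: 0.366
```

{"api": "arm_command", "payload": {
  "plan": [
    {"x": 0.1, "y": 0, "z": 0, "wx": 0, "wy": 0, "wz": 0, "jaw": 0.2},
    {"x": 0, "y": 0, "z": 0, "wx": 0, "wy": 0, "wz": 0, "jaw": 0.2}
  ]
}}

```text
time: 8.75
eef_pos: [566.1, -26.6, 24.9]
ee_rot: [1.211, 1.207, -1.21]
wrist_force: [0.3, 0.7, -0.4]
gripper_width: 0.363
```

{"api": "arm_command", "payload": {
  "plan": [
    {"x": 0.05, "y": 0, "z": -0.05, "wx": 0, "wy": 0, "wz": 0, "jaw": 0.2},
    {"x": 0, "y": 0, "z": 0, "wx": 0, "wy": 0, "wz": 0, "jaw": 0.48},
    {"x": 0, "y": 0, "z": 0, "wx": 0, "wy": 0, "wz": 0, "jaw": 0.48},
    {"x": 0, "y": 0, "z": 0, "wx": 0, "wy": 0, "wz": 0, "jaw": 0.48},
    {"x": -0.2, "y": 0, "z": 0, "wx": 0, "wy": 0, "wz": 0, "jaw": 0.48},
    {"x": -0.6, "y": 0, "z": 0, "wx": 0, "wy": 0, "wz": 0, "jaw": 0.48},
    {"x": -0.8, "y": 0, "z": 0, "wx": 0, "wy": 0, "wz": 0, "jaw": 0.48},
    {"x": -1, "y": 0, "z": 0, "wx": 0, "wy": 0, "wz": 0, "jaw": 0.48},
    {"x": -1, "y": 0, "z": 0, "wx": 0, "wy": 0, "wz": 0, "jaw": 0.48},
    {"x": -1, "y": 0, "z": 0, "wx": 0, "wy": 0, "wz": 0, "jaw": 0.48}
  ]
}}

```text
time: 9.75
eef_pos: [565.3, -24.1, 208.4]
ee_rot: [1.211, 1.208, -1.211]
wrist_force: [1.0, 0.5, -0.5]
gripper_width: 0.477
```

{"api": "arm_command", "payload": {
  "plan": [
    {"x": -1, "y": 0, "z": -0.6, "wx": 0, "wy": 0, "wz": 0, "jaw": 0},
    {"x": -1, "y": 0, "z": -0.6, "wx": 0, "wy": 0, "wz": 0, "jaw": 0},
    {"x": -0.5, "y": 0, "z": -0.6, "wx": 0, "wy": 0, "wz": 0, "jaw": 0}
  ]
}}

```text
time: 10.05
eef_pos: [567.0, 48.3, 311.0]
ee_rot: [1.214, 1.202, -1.206]
wrist_force: [0.3, 0.2, -1.1]
gripper_width: 0.004
```

```bash
python3 - <<'E'
from h import *
goto(720,12,280,-90)
s=shot("scene","pics/scene3.png")[190:340,200:380,::-1]; t=shot("top","pics/top3.png")[120:320,160:340,::-1]
cv2.imwrite("pics/c4.png",np.hstack([cv2.resize(s,(400,333),interpolation=2),cv2.resize(t,(300,333),interpolation=2)]))
E
```

```text
t 10.05 pos [567.   48.3 311. ] shift [0.8  3.82 0.9 ] turn [-0.03  0.01 -0.09] F [ 0.3  0.2 -1.1] g 0.004 j6 [-0.11  0.38  1.49  0.    1.26  1.46]
```

View pics/c4.png

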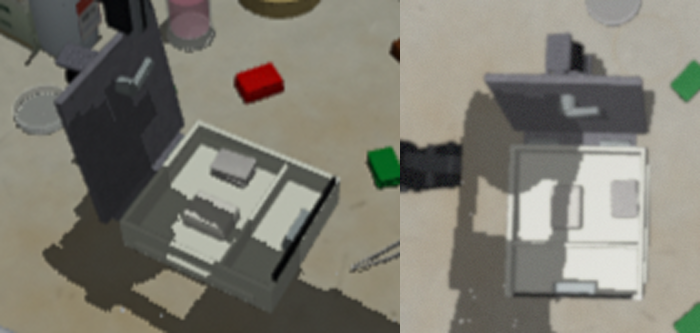

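The block lies flat in the bay (scene crop (210,215), top crop (568,205)), about 20 mm clear of the moulds. The lid stands open at about 1.7 rad. Next I go over and behind the lid.

{"api": "arm_command", "payload": {
  "plan": [
    {"x": 0, "y": 0.9, "z": 0.2, "wx": 0, "wy": 0, "wz": 0, "jaw": 0},
    {"x": 0, "y": 0.9, "z": 0.25, "wx": 0, "wy": 0, "wz": 0, "jaw": 0},
    {"x": 0, "y": 0.9, "z": 0.25, "wx": 0, "wy": 0, "wz": 0, "jaw": 0},
    {"x": 0, "y": 0.9, "z": 0.25, "wx": 0, "wy": 0, "wz": 0, "jaw": 0},
    {"x": 0.8, "y": 0, "z": 0, "wx": 0, "wy": 0, "wz": 0, "jaw": 0},
    {"x": 0.9, "y": 0, "z": 0, "wx": 0, "wy": 0, "wz": 0, "jaw": 0},
    {"x": 0.9, "y": 0, "z": 0, "wx": 0, "wy": 0, "wz": 0, "jaw": 0},
    {"x": 0.8, "y": 0, "z": 0, "wx": 0, "wy": 0, "wz": 0, "jaw": 0},
    {"x": 0.7, "y": 0, "z": 0, "wx": 0, "wy": 0, "wz": 0, "jaw": 0}
  ]
}}

```text
time: 11.05
eef_pos: [707.8, 8.5, 138.6]
ee_rot: [1.209, 1.212, -1.215]
wrist_force: [0.1, -0.8, -0.5]
gripper_width: -0.0
```

{"api": "arm_command", "payload": {
  "plan": [
    {"x": 0, "y": -0.3, "z": 0, "wx": 0, "wy": 0, "wz": 0, "jaw": 0},
    {"x": 0, "y": -0.3, "z": 0, "wx": 0, "wy": 0, "wz": 0, "jaw": 0},
    {"x": -0.1, "y": -0.3, "z": 0, "wx": 0, "wy": 0, "wz": 0, "jaw": 0},
    {"x": -0.1, "y": -0.3, "z": 0, "wx": 0, "wy": 0, "wz": 0, "jaw": 0},
    {"x": 0, "y": -0.3, "z": 0, "wx": 0, "wy": 0, "wz": 0, "jaw": 0},
    {"x": 0, "y": -0.3, "z": 0, "wx": 0, "wy": 0, "wz": 0, "jaw": 0},
    {"x": 0, "y": -0.3, "z": 0, "wx": 0, "wy": 0, "wz": 0, "jaw": 0},
    {"x": 0, "y": -0.3, "z": 0, "wx": 0, "wy": 0, "wz": 0, "jaw": 0}
  ]
}}

```text
time: 11.85
eef_pos: [613.1, 8.7, 149.4]
ee_rot: [1.211, 1.208, -1.212]
wrist_force: [0.9, 0.1, -0.0]
gripper_width: -0.0
```

{"api": "arm_command", "payload": {
  "plan": [
    {"x": 0, "y": -0.3, "z": 0, "wx": 0, "wy": 0, "wz": 0, "jaw": 0},
    {"x": 0, "y": -0.3, "z": 0, "wx": 0, "wy": 0, "wz": 0, "jaw": 0},
    {"x": 0, "y": -0.3, "z": 0, "wx": 0, "wy": 0, "wz": 0, "jaw": 0},
    {"x": 0, "y": -0.3, "z": 0, "wx": 0, "wy": 0, "wz": 0, "jaw": 0},
    {"x": 0.3, "y": -0.25, "z": 0, "wx": 0, "wy": 0, "wz": 0, "jaw": 0},
    {"x": 0.3, "y": -0.25, "z": 0, "wx": 0, "wy": 0, "wz": 0, "jaw": 0}
  ]
}}

```text
time: 12.45
eef_pos: [544.7, 9.0, 125.7]
ee_rot: [1.21, 1.208, -1.212]
wrist_force: [0.1, 0.1, 0.4]
gripper_width: 0.0
```

{"api": "arm_command", "payload": {
  "plan": [
    {"x": 0.25, "y": -0.15, "z": 0, "wx": 0, "wy": 0, "wz": 0, "jaw": 0},
    {"x": 0.25, "y": -0.15, "z": 0, "wx": 0, "wy": 0, "wz": 0, "jaw": 0},
    {"x": 0.25, "y": -0.15, "z": 0, "wx": 0, "wy": 0, "wz": 0, "jaw": 0},
    {"x": 0.2, "y": -0.1, "z": 0, "wx": 0, "wy": 0, "wz": 0, "jaw": 0},
    {"x": 0, "y": 0, "z": 0, "wx": 0, "wy": 0, "wz": 0, "jaw": 0},
    {"x": 0, "y": 0, "z": 0, "wx": 0, "wy": 0, "wz": 0, "jaw": 0}
  ]
}}

```text
time: 13.05
eef_pos: [523.7, 9.5, 88.1]
ee_rot: [1.211, 1.208, -1.211]
wrist_force: [0.4, 0.2, 0.4]
gripper_width: -0.003
```

```bash
python3 - <<'E'
from h import *
goto(516,-37,160,-15)
s=shot("scene","pics/scene4.png")[190:340,200:380,::-1]; t=shot("top","pics/top4.png")[180:320,180:340,::-1]
cv2.imwrite("pics/c5.png",np.hstack([cv2.resize(s,(400,333),interpolation=2),cv2.resize(t,(380,333),interpolation=2)]))
E
```

```text
t 13.05 pos [523.7   9.5  88.1] shift [-1.8  -0.19  1.16] turn [-16.39  -0.     0.  ] F [0.4 0.2 0.4] g -0.003 j6 [-0.2   0.63  1.81 -0.    0.7   1.38]
```

View pics/c5.png

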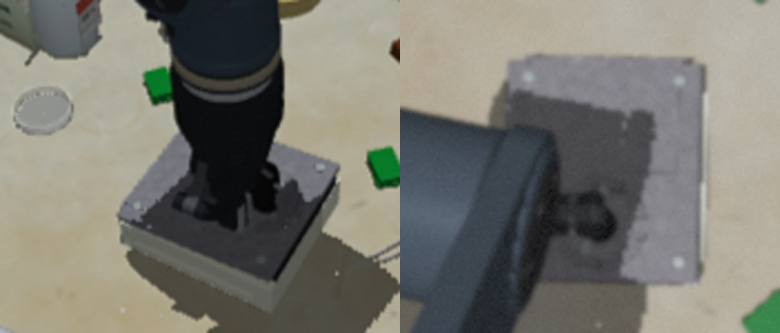

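The lid is down, with the closed fingers still over it (scene crop (240,215)). I lift off to the side, turn to the knob's yaw and measure.

{"api": "arm_command", "payload": {
  "plan": [
    {"x": -0.8, "y": 0, "z": 0, "wx": 0, "wy": 0, "wz": 0, "jaw": 0},
    {"x": -0.9, "y": 0, "z": -0.3, "wx": 0, "wy": 0, "wz": 0, "jaw": 0},
    {"x": -0.9, "y": 0, "z": -0.8, "wx": 0, "wy": 0, "wz": 0, "jaw": 1},
    {"x": -0.5, "y": 0, "z": -1, "wx": 0, "wy": 0, "wz": 0, "jaw": 1},
    {"x": 0, "y": 0, "z": -1, "wx": -1, "wy": 0, "wz": 0, "jaw": 1},
    {"x": 0, "y": 0, "z": 0, "wx": -1, "wy": 0, "wz": 0, "jaw": 1},
    {"x": 0, "y": 0, "z": 0, "wx": -1, "wy": 0, "wz": 0, "jaw": 1},
    {"x": 0, "y": 0, "z": 0, "wx": -1, "wy": 0, "wz": 0, "jaw": 1},
    {"x": 0, "y": 0, "z": 0, "wx": -1, "wy": 0, "wz": 0, "jaw": 1},
    {"x": 0, "y": 0, "z": 0, "wx": -1, "wy": 0, "wz": 0, "jaw": 1}
  ]
}}

```text
time: 14.15
eef_pos: [524.4, 134.0, 213.0]
ee_rot: [0.848, 1.398, -0.847]
wrist_force: [0.8, 0.0, 0.9]
gripper_width: 0.999
```

{"api": "arm_command", "payload": {
  "plan": [
    {"x": 0, "y": 0, "z": 0, "wx": -1, "wy": 0, "wz": 0, "jaw": 1},
    {"x": 0, "y": 0, "z": 0, "wx": -1, "wy": 0, "wz": 0, "jaw": 1},
    {"x": 0, "y": 0, "z": 0, "wx": -1, "wy": 0, "wz": 0, "jaw": 1},
    {"x": 0, "y": 0, "z": 0, "wx": -1, "wy": 0, "wz": 0, "jaw": 1},
    {"x": 0, "y": 0, "z": 0, "wx": -1, "wy": 0, "wz": 0, "jaw": 1},
    {"x": 0, "y": 0, "z": 0, "wx": -1, "wy": 0, "wz": 0, "jaw": 1},
    {"x": 0, "y": 0, "z": 0, "wx": -1, "wy": 0, "wz": 0, "jaw": 1},
    {"x": 0, "y": 0, "z": 0, "wx": -1, "wy": 0, "wz": 0, "jaw": 1},
    {"x": 0, "y": 0, "z": 0, "wx": -1, "wy": 0, "wz": 0, "jaw": 1},
    {"x": 0, "y": 0, "z": 0, "wx": -1, "wy": 0, "wz": 0, "jaw": 1}
  ]
}}

```text
time: 15.15
eef_pos: [524.4, 133.9, 212.9]
ee_rot: [0.227, 1.557, -0.227]
wrist_force: [0.4, -0.0, -0.4]
gripper_width: 0.998
```

```bash
python3 - <<'E'
from h import *
goto(516,-37,160,-15)
s=shot("scene","pics/scene5.png")[200:330,220:370,::-1]; t=shot("top","pics/top5.png")[195:305,215:315,::-1]
cv2.imwrite("pics/c6.png",np.hstack([cv2.resize(s,(300,260),interpolation=2),cv2.resize(t,(500,550),interpolation=2)[:550]][1:]+[np.vstack([cv2.resize(s,(300,260),interpolation=2),np.zeros((290,300,3),np.uint8)])]))
print(proj("top",[[516,-37,84],[516,-37,84]]))
E
```

```text
t 15.15 pos [524.4 133.9 212.9] shift [ 1.32 -4.16  1.02] turn [-0.35  0.02 -0.  ] F [ 0.4 -0.  -0.4] g 0.998 j6 [ 0.04  0.45  1.68 -0.    1.01  0.33]
[[261.26521613 275.11095255]
 [261.26521613 275.11095255]]
```

View pics/c6.png

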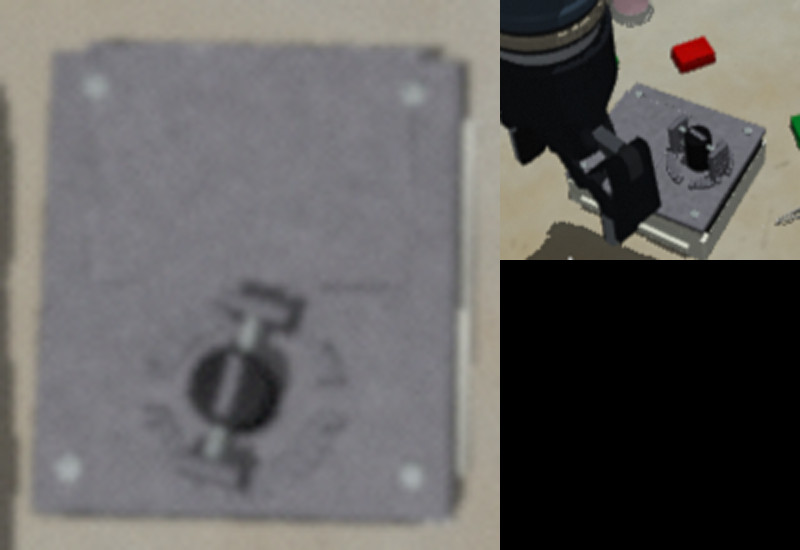

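```bash
python3 - <<'E'
from h import *
f=lambda u,v:(215+(u+.5)/5-.5,195+(v+.5)/5-.5)
k=plane("top",[f(233,388)],91); print("knob top",k,"exp x",625-108.7+62*.07)
a,b=plane("top",[f(216,445),f(250,320)],85); print("pin dir",np.degrees(np.arctan2(*(b-a)[[1,0]])),(a+b)/2)
c=plane("top",[f(52,50),f(465,62),f(34,513),f(450,520)],[44,44,53,53] if 0 else 44); print("lid",c)
print(plane("top",[f(34,513),f(450,520)],54))
goto(519,-37.5,130,-15)
E
```

```text
knob top [[520.24102489 -37.60774356  91.        ]] exp x 520.64
pin dir -13.899079515582569 [521.99084755 -36.88318556  85.        ]
lid [[ 626.562748     27.51059229   44.        ]
 [ 624.80008157 -102.9742979    44.        ]
 [ 480.96559945   28.98277301   44.        ]
 [ 480.80849293 -100.86719422   44.        ]]
[[ 481.29082691   27.12085508   54.        ]
 [ 481.13553641 -101.22814907   54.        ]]
t 15.25 pos [524.4 133.9 212.9] shift [ 2.07 -4.14  1.11] turn [-0.39  0.01 -0.  ] F [-0.3 -1.3 -0.6] g 0.997 j6 [ 0.04  0.45  1.68 -0.    1.01  0.34]
```

The knob top lies at (520.2, -37.6), expected x 520.6, with the tab line at about -14°. It matches the model with the lid resting on the seal.

{"api": "arm_command", "payload": {
  "plan": [
    {"x": 0, "y": -0.9, "z": 0.2, "wx": 0, "wy": 0, "wz": 0, "jaw": 1},
    {"x": 0, "y": -0.9, "z": 0.2, "wx": 0, "wy": 0, "wz": 0, "jaw": 1},
    {"x": 0, "y": -0.9, "z": 0.2, "wx": 0, "wy": 0, "wz": 0, "jaw": 1},
    {"x": 0, "y": -0.9, "z": 0.3, "wx": 0, "wy": 0, "wz": 0, "jaw": 1},
    {"x": 0.5, "y": -0.55, "z": 0.2, "wx": 0, "wy": 0, "wz": 0, "jaw": 1},
    {"x": 0.5, "y": 0, "z": 0, "wx": -0.3, "wy": 0.4, "wz": 0, "jaw": 1},
    {"x": 0.5, "y": 0, "z": 0, "wx": 0, "wy": 0.4, "wz": 0, "jaw": 1},
    {"x": 0.4, "y": 0, "z": 0, "wx": 0, "wy": 0, "wz": 0, "jaw": 1},
    {"x": 0, "y": 0, "z": 0, "wx": 0, "wy": 0, "wz": 0, "jaw": 1}
  ]
}}

```text
time: 16.15
eef_pos: [515.5, -37.2, 134.8]
ee_rot: [0.222, 1.628, -0.207]
wrist_force: [-0.9, 0.5, -0.9]
gripper_width: 0.997
```

```bash
python3 - <<'E'
from h import *
goto(519,-37.4,70,-14.5); print(axes()[2].round(3))
E
```

```text
t 16.15 pos [515.5 -37.2 134.8] shift [1.61 0.02 0.2 ] turn [-0.22 -0.85 -0.01] F [-0.9  0.5 -0.9] g 0.997 j6 [-0.29  0.57  1.75 -0.    0.89 -0.02]
[[-0.066  0.268  0.961]
 [ 0.019  0.964 -0.267]
 [-0.998  0.    -0.068]]
```

{"api": "arm_command", "payload": {
  "plan": [
    {"x": 0.4, "y": 0, "z": 0.1, "wx": -0.15, "wy": 0, "wz": 0, "jaw": 1},
    {"x": 0.4, "y": 0, "z": 0.1, "wx": 0, "wy": 0, "wz": 0, "jaw": 1},
    {"x": 0.4, "y": 0, "z": 0, "wx": 0, "wy": 0, "wz": 0, "jaw": 1},
    {"x": 0.4, "y": 0, "z": 0, "wx": 0, "wy": 0, "wz": 0, "jaw": 1},
    {"x": 0, "y": 0, "z": 0, "wx": 0, "wy": 0, "wz": 0, "jaw": 1},
    {"x": 0, "y": 0, "z": 0, "wx": 0, "wy": 0, "wz": 0, "jaw": 1}
  ]
}}

```text
time: 16.75
eef_pos: [520.9, -38.3, 72.8]
ee_rot: [0.211, 1.624, -0.196]
wrist_force: [-0.1, 0.1, 0.7]
gripper_width: 0.999
```

```bash
python3 - <<'E'
from h import *
goto(519,-37.4,70,-14.5); print(axes()[2].round(3))
E
```

```text
t 16.75 pos [520.9 -38.3  72.8] shift [ 0.07  0.01 -0.05] turn [-0.05 -0.79 -0.02] F [-0.1  0.1  0.7] g 0.999 j6 [-0.29  0.68  1.78 -0.    0.75 -0.03]
[[-0.061  0.254  0.965]
 [ 0.017  0.967 -0.254]
 [-0.998  0.001 -0.063]]
```

{"api": "arm_command", "payload": {
  "plan": [
    {"x": 0.05, "y": 0, "z": -0.04, "wx": 0, "wy": 0, "wz": 0, "jaw": 0.2},
    {"x": 0, "y": 0, "z": 0, "wx": 0, "wy": 0, "wz": 0, "jaw": 0.2},
    {"x": 0, "y": 0, "z": 0, "wx": 0, "wy": 0, "wz": 0, "jaw": 0.2},
    {"x": 0, "y": 0, "z": 0, "wx": 0, "wy": 0, "wz": 0, "jaw": 0.2},
    {"x": 0, "y": 0, "z": 0, "wx": 0, "wy": 0, "wz": 0, "jaw": 0.2},
    {"x": 0, "y": 0, "z": 0, "wx": 0, "wy": 0, "wz": 0, "jaw": 0.2}
  ],
  "grip_force": 60
}}

```text
time: 17.35
eef_pos: [519.3, -38.3, 71.7]
ee_rot: [0.21, 1.623, -0.197]
wrist_force: [-2.4, -0.6, 9.0]
gripper_width: 0.429
```

{"api": "arm_command", "payload": {
  "plan": [
    {"x": 0.1, "y": -0.01, "z": -0.04, "wx": 0, "wy": -0.4, "wz": 0, "jaw": 0.2},
    {"x": 0.1, "y": -0.01, "z": -0.04, "wx": 0, "wy": -0.4, "wz": 0, "jaw": 0.2},
    {"x": 0.05, "y": 0, "z": 0, "wx": 0, "wy": 0, "wz": 0, "jaw": 0.2},
    {"x": 0, "y": 0, "z": 0, "wx": 0, "wy": 0, "wz": 0, "jaw": 0.2}
  ]
}}

```text
time: 17.75
eef_pos: [516.9, -38.1, 66.3]
ee_rot: [0.202, 1.555, -0.202]
wrist_force: [-6.5, 1.9, 44.1]
gripper_width: 0.427
```

```bash
python3 - <<'E'
from h import *
goto(516,-37.4,63,-14.5); print(ctrl.state()["wrist_force"])
s=shot("scene","pics/scene6.png")[200:330,220:370,::-1]; cv2.imwrite("pics/c7.png",cv2.resize(s,None,fx=4,fy=4,interpolation=2))
E
```

```text
t 17.75 pos [516.9 -38.1  66.3] shift [ 0.08  0.01 -0.03] turn [-0.05  0.08 -0.02] F [-6.5  1.9 44.1] g 0.427 j6 [-0.29  0.67  1.84  0.    0.63 -0.03]
[-6.54415238  1.88719127 44.09243968]
```

View pics/c7.png

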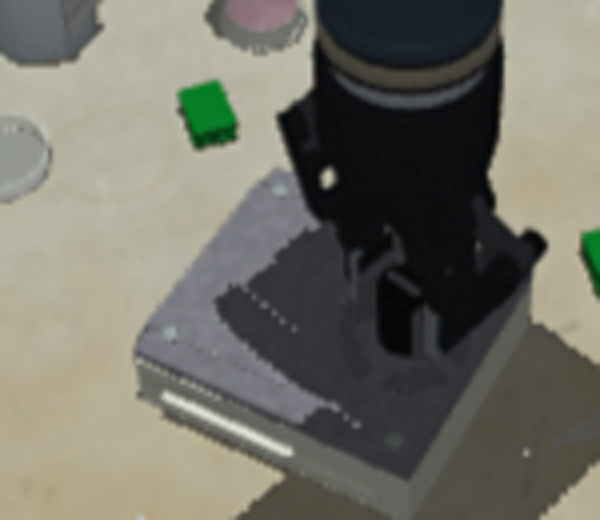

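The scene crop shows the lid flush on the rim and the fingers round the knob at (400,310). The downward force is 44 N, so the lid is home. I ease off slightly and turn.

{"api": "arm_command", "payload": {
  "plan": [
    {"x": -0.03, "y": 0, "z": 0, "wx": 0.5, "wy": 0, "wz": 0, "jaw": 0.2},
    {"x": 0, "y": 0, "z": 0, "wx": 0.7, "wy": 0, "wz": 0, "jaw": 0.2},
    {"x": 0, "y": 0, "z": 0, "wx": 0.7, "wy": 0, "wz": 0, "jaw": 0.2},
    {"x": 0, "y": 0, "z": 0, "wx": 0.7, "wy": 0, "wz": 0, "jaw": 0.2},
    {"x": 0, "y": 0, "z": 0, "wx": 0.7, "wy": 0, "wz": 0, "jaw": 0.2},
    {"x": 0, "y": 0, "z": 0, "wx": 0.7, "wy": 0, "wz": 0, "jaw": 0.2},
    {"x": 0, "y": 0, "z": 0, "wx": 0, "wy": 0, "wz": 0, "jaw": 0.2}
  ]
}}

```text
time: 18.5
eef_pos: [516.3, -37.8, 66.4]
ee_rot: [0.454, 1.518, -0.451]
wrist_force: [-5.4, 2.5, 36.6]
gripper_width: 0.43
```

```bash
python3 - <<'E'
from h import *
goto(516,-37.4,63,-91); s=ctrl.state(); print(s["ft_torque"])
E
```

```text
t 18.5 pos [516.3 -37.8  66.4] shift [ 0.09  0.   -0.01] turn [12.62  0.03 -0.06] F [-5.4  2.5 36.6] g 0.43 j6 [-0.29  0.67  1.84  0.    0.63  0.29]
[ 0.63011337  0.83541789 -0.03086259]
```

{"api": "arm_command", "payload": {
  "plan": [
    {"x": 0, "y": 0, "z": 0, "wx": 0.7, "wy": 0, "wz": 0, "jaw": 0.2},
    {"x": 0, "y": 0, "z": 0, "wx": 0.7, "wy": 0, "wz": 0, "jaw": 0.2},
    {"x": 0, "y": 0, "z": 0, "wx": 0.7, "wy": 0, "wz": 0, "jaw": 0.2},
    {"x": 0, "y": 0, "z": 0, "wx": 0.7, "wy": 0, "wz": 0, "jaw": 0.2},
    {"x": 0, "y": 0, "z": 0, "wx": 0, "wy": 0, "wz": 0, "jaw": 0.2}
  ]
}}

```text
time: 19.0
eef_pos: [516.0, -37.5, 66.4]
ee_rot: [0.628, 1.474, -0.625]
wrist_force: [-6.5, 2.1, 37.4]
gripper_width: 0.434
```

```bash
python3 - <<'E'
from h import *
goto(516,-37.4,63,-91); s=ctrl.state(); print(s["ft_torque"])
E
```

```text
t 19.0 pos [516.  -37.5  66.4] shift [ 0.09  0.   -0.  ] turn [ 9.82  0.02 -0.06] F [-6.5  2.1 37.4] g 0.434 j6 [-0.29  0.67  1.84  0.    0.63  0.51]
[ 0.72329296  0.85645176 -0.0150405 ]
```

{"api": "arm_command", "payload": {
  "plan": [
    {"x": 0, "y": 0, "z": 0, "wx": 1, "wy": 0, "wz": 0, "jaw": 0.2},
    {"x": 0, "y": 0, "z": 0, "wx": 1, "wy": 0, "wz": 0, "jaw": 0.2},
    {"x": 0, "y": 0, "z": 0, "wx": 1, "wy": 0, "wz": 0, "jaw": 0.2},
    {"x": 0, "y": 0, "z": 0, "wx": 1, "wy": 0, "wz": 0, "jaw": 0.2},
    {"x": 0, "y": 0, "z": 0, "wx": 1, "wy": 0, "wz": 0, "jaw": 0.2},
    {"x": 0, "y": 0, "z": 0, "wx": 1, "wy": 0, "wz": 0, "jaw": 0.2},
    {"x": 0, "y": 0, "z": 0, "wx": 1, "wy": 0, "wz": 0, "jaw": 0.2},
    {"x": 0, "y": 0, "z": 0, "wx": 1, "wy": 0, "wz": 0, "jaw": 0.2},
    {"x": 0, "y": 0, "z": 0, "wx": 1, "wy": 0, "wz": 0, "jaw": 0.2},
    {"x": 0, "y": 0, "z": 0, "wx": 0, "wy": 0, "wz": 0, "jaw": 0.2}
  ]
}}

```text
time: 20.0
eef_pos: [515.5, -36.4, 66.4]
ee_rot: [1.177, 1.23, -1.171]
wrist_force: [-6.7, 7.1, 37.7]
gripper_width: 0.424
```

```bash
python3 - <<'E'
from h import *
goto(516,-37.4,63,-91); s=ctrl.state(); print(s["ft_torque"])
E
```

```text
t 20.0 pos [515.5 -36.4  66.4] shift [0.09 0.01 0.03] turn [ 0.81 -0.03 -0.04] F [-6.7  7.1 37.7] g 0.424 j6 [-0.29  0.67  1.84  0.01  0.63  1.23]
[ 1.22506917  0.72567464 -0.00532881]
```

{"api": "arm_command", "payload": {
  "plan": [
    {"x": 0, "y": 0, "z": 0, "wx": 0.5, "wy": 0, "wz": 0, "jaw": 0.2},
    {"x": 0, "y": 0, "z": 0, "wx": 0.4, "wy": 0, "wz": 0, "jaw": 0.2},
    {"x": 0, "y": 0, "z": 0, "wx": 0.3, "wy": 0, "wz": 0, "jaw": 0.2},
    {"x": 0, "y": 0, "z": 0, "wx": 0, "wy": 0, "wz": 0, "jaw": 0.2}
  ]
}}

```text
time: 20.4
eef_pos: [515.5, -36.2, 66.4]
ee_rot: [1.246, 1.186, -1.239]
wrist_force: [-6.1, 7.8, 37.6]
gripper_width: 0.431
```

```bash
python3 - <<'E'
from h import *
goto(516,-37.4,63,-91); s=ctrl.state(); print(s["ft_torque"])
E
```

```text
t 20.4 pos [515.5 -36.2  66.4] shift [0.09 0.01 0.03] turn [-0.35 -0.02 -0.04] F [-6.1  7.8 37.6] g 0.431 j6 [-0.29  0.67  1.84  0.    0.63  1.32]
[1.42841137 0.68787394 0.37507146]
```

{"api": "arm_command", "payload": {
  "plan": [
    {"x": 0, "y": 0, "z": 0, "wx": -0.3, "wy": 0, "wz": 0, "jaw": 0.2},
    {"x": 0, "y": 0, "z": 0, "wx": 0, "wy": 0, "wz": 0, "jaw": 1},
    {"x": 0, "y": 0, "z": 0, "wx": 0, "wy": 0, "wz": 0, "jaw": 1},
    {"x": 0, "y": 0, "z": 0, "wx": 0, "wy": 0, "wz": 0, "jaw": 1},
    {"x": -0.1, "y": 0, "z": 0, "wx": 0, "wy": 0, "wz": 0, "jaw": 1},
    {"x": -0.1, "y": 0, "z": 0, "wx": 0, "wy": 0, "wz": 0, "jaw": 1},
    {"x": -0.5, "y": 0, "z": 0, "wx": 0, "wy": 0, "wz": 0, "jaw": 1},
    {"x": -0.9, "y": 0, "z": 0, "wx": 0, "wy": 0, "wz": 0, "jaw": 1},
    {"x": -0.9, "y": 0, "z": 0, "wx": 0, "wy": 0, "wz": 0, "jaw": 1},
    {"x": -0.9, "y": 0, "z": 0, "wx": 0, "wy": 0, "wz": 0, "jaw": 1}
  ]
}}

```text
time: 21.4
eef_pos: [514.7, -38.0, 198.6]
ee_rot: [1.226, 1.2, -1.226]
wrist_force: [0.4, -0.3, -0.6]
gripper_width: 1.003
```

{"api": "arm_command", "payload": {
  "plan": [
    {"x": 0, "y": 0, "z": -0.9, "wx": 0, "wy": 0, "wz": 0, "jaw": 1},
    {"x": 0, "y": 0, "z": -0.9, "wx": 0, "wy": 0, "wz": 0, "jaw": 1},
    {"x": 0, "y": 0, "z": -0.9, "wx": 0, "wy": 0, "wz": 0, "jaw": 1},
    {"x": 0, "y": 0, "z": -0.9, "wx": 0, "wy": 0, "wz": 0, "jaw": 1},
    {"x": 0, "y": 0, "z": -0.9, "wx": 0, "wy": 0, "wz": 0, "jaw": 1}
  ]
}}

```text
time: 21.9
eef_pos: [518.9, 143.2, 197.7]
ee_rot: [1.227, 1.199, -1.225]
wrist_force: [1.0, 0.3, -0.7]
gripper_width: 1.002
```

```bash
python3 - <<'E'
from h import *
s=shot("scene","pics/scene7.png")[200:330,220:370,::-1]; t=shot("top","pics/top7.png")[195:305,215:315,::-1]
cv2.imwrite("pics/c8.png",np.hstack([cv2.resize(t,(500,550),interpolation=2),np.vstack([cv2.resize(s,(300,260),interpolation=2),np.zeros((290,300,3),np.uint8)])]))
E
```

```text
(no output)
```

View pics/c8.png

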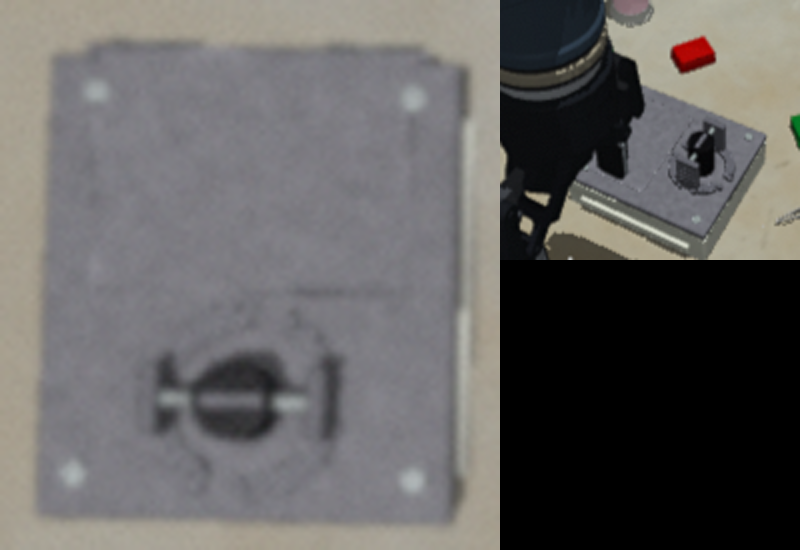

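```bash
python3 - <<'E'
from h import *
g=cv2.cvtColor(cv2.imread("pics/top7.png"),cv2.COLOR_BGR2GRAY).astype(int)
print(np.arange(238,290)); 
for r in (269,270,277,279): print(r,g[r,238:290])
for d in (28,20): print(d,proj("top",[[516,-37.4+d,84],[516,-37.4-d,84],[516,-37.4-d,51]])[:,0].round(1))
t=cv2.imread("pics/top7.png")[255:295,235:295]; s=cv2.imread("pics/scene7.png")[250:305,295:350]
cv2.imwrite("pics/c9.png",np.hstack([cv2.resize(t,(480,320),interpolation=2),cv2.resize(s,(320,320),interpolation=2)]))
E
```

```text
[238 239 240 241 242 243 244 245 246 247 248 249 250 251 252 253 254 255
 256 257 258 259 260 261 262 263 264 265 266 267 268 269 270 271 272 273
 274 275 276 277 278 279 280 281 282 283 284 285 286 287 288 289]
269 [124 124 122 117 111 109 113 107  85  63  59  66  91 112 119 121 110  92
  67  56  47  44  47  47  41  44  48  46  41  35  42  59  66  85 112 123
 126 121 115 106 107  93  71  66  79 104 120 124 128 124 124 124]
270 [125 120 120 119 109 107 111 103  85  62  54  65  83 104 113 110  92  69
  54  47  44  44  48  49  45  50  50  49  43  39  35  42  59  77  98 116
 120 120 110 112 108  97  76  63  75  98 117 124 123 123 124 125]
277 [127 125 120 120 112 113 113  97  75  61  66  69  86 104 109  89  66  60
  62  60  62  62  61  60  59  62  64  62  62  53  43  56  86 110 124 127
 122 120 113 114 112  93  71  66  87 112 123 123 123 126 130 129]
279 [128 123 125 121 115 114 112  98  75  56  62  73  92 111 117 107  90  65
  58  50  52  51  50  49  56  54  55  55  54  37  34  52  86 104 118 122
 118 110 110 114 107  87  69  66  86 105 121 124 124 124 126 127]
28 [242.8 280.3 282. ]
20 [248.1 274.9 276.9]
```

View pics/c9.png

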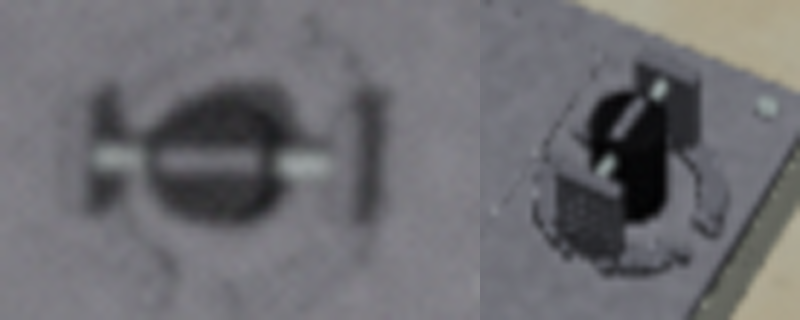

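Both tabs are out: the outer edges are at columns about 242 and 280, against 242.8 and 280.3 expected when free. The tab line lies along case y and the lid is flush. I'm handing in.

```bash
python3 -c "
from h import *
print(ctrl.state()['time'],ctrl.state()['wrist_force']); print(ticket.close_job())"
```

```text
22.0 [ 0.88316885 -0.38131401  0.77230392]
the job is handed in; nothing more can be done
None
```

I laid the wax block flat in the rear bay beside the steel moulds, swung the lid shut, locked the latch and handed the job in at 22 s. No verdict was reported.

- **Contents:** the picture taken before I shut the lid shows the block flat in the bay, about 20 mm clear of the moulds. They cannot be seen with the lid closed.
- **Latching:** I squeezed both tabs with 60 N and pressed down with about 37–44 N, then turned clockwise about 1.3 rad until the torque rose to 0.37 N m at the stop. I backed off slightly before opening the jaws.
- **After release:**
  - The lid is flush.
  - The tab line lies along case y to within about 1.5°.
  - Both tabs are out, with outer edges at columns about 242 and 280 (242.8 and 280.3 expected when free).
  - The gripper was clear, with wrist force near zero.
- **Disagreements:**
  - The gripper read 36.5 mm with the tabs squeezed, where 40 mm was expected.
  - The block's outline measured 39 x 26 mm instead of 44 x 32 mm.
- **Not checked:** I did not measure the jar and tweezers again at the end. The arm stayed clear of them.

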